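# Release the power bank from its spring-bar dock

### The job

Free the orange power bank from its desk dock: set the blue forked tool astride the spring bar and push the brass collar sideways, away from the bank, until the bank slides out. Then stand the tool back upright on its black mat, lengthwise and near the middle, and lay the power bank flat on the blue notebook, lengthwise and near the middle of the cover, ready to take along; leave the ink bottle and the glue stick where they stand.

Things in the scene. Friction and masses are not known exactly. Their poses are not given: they have to be found in the camera images.
- dock: black and grey dock fixed to the desk; origin on the desk under the middle of the locked bank. The bank slides out towards -x; the spring bar runs along y on the +y side. Floor 8 mm thick, 72 mm wide, x -94 to +81 mm; side rails to z 14 mm at y +-30 to 34 mm; back block at x +68 to +81, z to 42 mm. The part under the bar reaches y +139 mm. With the bank in, nothing is above z 48 mm.
- fork_entry (a point): fixed point on the axis of the bare, 8 mm thick spring bar, 30 mm above the desk (22 mm over the dock floor), at x -40, y +67 mm in the dock's frame; the place to set the fork astride from above. Axes parallel to the dock's. The bar is bare for 17 mm either way along y: on the -y side stands a post 24 mm wide, z to 43 mm, on the +y side the collar. Spring barrel 40 to 68 mm to +y, z to 42 mm.
- collar: brass collar on the spring bar, a disc of 30 mm diameter, 6 mm thick; origin at its centre on the bar's axis, 30 mm above the desk, at rest at x -40, y +87 mm in the dock's frame. Axes parallel to the dock's. Pushed by the fork towards +y it draws the bar's tip out of the bank's lug.
- spring_bar (a joint): travel of bar and collar towards the dock's +y, m: 0 locked, at most 0.016. The spring resists with 3 N at 0 and 6 N at the end; friction on the lug adds up to 4 N. The bank comes free at about 0.008: hold on while an ejector slides it some 28 mm towards the dock's -x in about half a second, then the bar may be let go and springs back behind the lug.
- power_bank: orange power bank, 110 (x) x 54 (y) x 40 mm, 0.14 kg; origin at the centre of its underside. Black lug 10 mm out on its +y side at x -54 to -26, z 11 to 33 mm; tongue 11 mm out at the +x end, under a lip while locked. Sits on the dock floor (z 8 mm), axes parallel to the dock's. Once slid out it lifts straight up; its sides are free for fingers from x 0 to +55 mm.
- fork_tool: forked tool, blue cranked handle, 0.12 kg; origin under its middle at its feet, x along the handle, z up. Handle 16 mm wide, z 38 to 60, x -56 to +60 mm. At x -55 a steel fork 6 mm thick (x) points down to z 0: two 7 mm tines, gap 16 mm wide, open below, up to z 38. At x +55 a heel 18 x 30 mm down to z 0; it stands on fork and heel. In use its +x points along the dock's +y.
- tool_mat: black rubber mat, 180 (x) x 80 (y) x 3 mm, fixed to the desk; origin at the centre of its underside. The tool stands on it at the start.
- notebook: blue notebook lying on the desk, loose, 148 (x) x 109 (y) x 14 mm, 0.11 kg; origin at the centre of its underside, z up.
- ink_bottle: brown dropper bottle, 33 mm across, 102 mm tall, a bystander; origin at the centre of its underside.
- glue_stick: red and white glue stick, 27 mm across, 88 mm tall, a bystander; origin at the centre of its underside.

How it is judged:
By the outcome, as a careful person would: the job done as asked, in the order asked, and still so for the second after the job is handed in, with the robot touching nothing.
It also fails if it takes over 67 s, if anything falls off the work surface, if the arm or the gripper's body presses on something with over 40 N, if the wrist force passes 120 N, or if a joint passes its speed limit or range.

### The arm

A 7-joint arm with a two-finger parallel gripper is mounted at the origin on a cart in front of the work surface, level with it; the furniture and walls round the work are solid. World frame = base frame: x ahead of the robot, y to its left, z up, the work surface at z = 0. Lengths are in m, angles in rad, forces in N, time in s.
With the tool pointing down it reaches from about 0.425 to 1.025 m from the base axis. Payload 9.4 kg.
Tool frame: the origin (TCP) lies on the front face of the gripper's body, between the roots of the fingers; the fingertips stand 73 mm ahead of it and the grasp point (between the pads) lies 54 mm ahead of it; z points along the fingers, y is the line along which they close (so a half turn about z gives the same grasp; the last joint's range is limited). The gripper opens to 85 mm and grips with 20 to 120 N. Pads are 22 mm wide; open, the fingers measure 114 mm over their backs; the gripper's body (76 mm by 85 mm) begins 54 mm behind the grasp point. The pads swing forward as they close: fully open they stand 13 mm farther back than shut.
Start: joints at [-1.301, 0.599, -0.003, 1.599, 0.002, 0.943, -0.08], TCP at [0.246, 0.682, 0.304] pointing down, gripper open.
Joint ranges: [-2.57, 2.57], [-0.35, 1.97], [-1.29, 1.29], [0.11, 2.56], [-1.05, 4.19], [0.11, 1.86], [-2.63, 2.63]. Speed limits (rad/s): [2.22, 2.22, 3.01, 3.01, 3.14, 3.14, 3.14].

### API

Orientations are given as a rotation vector (axis times angle).
In Python, from workcell import monitor, eyes, workorder gives the robot as it stands.
- The arm moves only by the tool move_arm, never from a script. Its argument "increments" is a list of rows, each a list of 7 numbers: the shift along the tool's x, y, z in mm, then the turn, a rotation vector about the tool's x, y, z in degrees, then the closure, from 0 (fully open) to 1 (shut). A call has 1 to 5 rows; each row is the pose to reach, as a shift and turn from the pose commanded when the call began, along the tool's axes at that moment; what a row does not reach only later rows make up. A row lasts 1/10 s, in which the tool goes at most 50 mm and 8.59 degrees, less where a joint would pass 70% of its speed; a pose out of reach is approached as far as the arm can. A call with a gripper value outside its range is refused whole. The fingers move at their own pace and stop on an object; "squeeze" is the grip in N (left out, the last holds). Time passes only in rows, so rows that repeat a pose let the fingers close. It gives the time, the measured TCP pose, the force, the opening and the grip force at its end, in the units of the state.
- monitor.observe(): the state, without advancing time (a new reading comes with each control period).
- eyes.snapshot(name): name is "scene" or "top"; returns a dict with "frame" (384x512x3 uint8, blue, green, red), "depth" (384x512 float32, m along the optical axis (not along the pixel's ray), 0 where there is no reading), "vertical_fov" (degrees; the focal length in pixels is half the picture's height over the tangent of half this angle, whatever the lens; pixels are square), "cx", "cy" (the principal point, pixels), "k1" (the pictures are not rectified: a ray, as slopes to the right and down, at radius r is drawn at 1 + k1 r^2 times it, then the intrinsics apply), "pose" (4x4, takes a point from camera to world coordinates). Camera axes: x right, y down, z forward; pixel columns grow to the right and rows downward; lengths in m; the calibration is good to about 2 mm. A picture is of the moment at which its call begins.
- workorder.hand_in(): hands the job in; it is judged then, once.
The state is a dict: "t": time; "joint_pos": joint angles; "qd": joint speeds; "effort": joint torques, N m; "ee_pos": TCP position; "orientation": TCP orientation; "contact_force": force on the tool from outside, world axes, zero at the start; "moment": the same for the moment, N m; "finger_gap": finger opening in m; "grasp_force": force on a finger pad.
Only numpy, scipy, OpenCV 4.12 (cv2) and the standard library are available. Lean on these libraries where they do the work, as an engineer would, in place of code of your own. Each camera call takes 0.05 s, during which the arm holds its last target. There are 200 camera calls.

## Working session

There is one attempt and no reset: what is moved stays moved. The work goes in short steps, Python scripts to look and compute and a tool call to move; the robot and the scene stay as the last step left them, time stands still between calls to the robot, and variables do not carry over. Pictures are saved under pics/ and viewed, at most 10 in all, crops included, and the job is handed in when it is done.

Besides the shell and the picture viewer there is one more tool, called after "Emit:" as a command line: name --pt "numbers of a row" for each row, then --argument value for the rest. move_arm: Moves the arm, as the interface text tells. Its arguments: {"type":"object","properties":{"increments":{"type":"array","items":{"type":"array","items":{"type":"number"}}},"squeeze":{"type":"number"}},"required":["increments"]}

```bash
mkdir -p pics
cat > h.py <<'E'
import numpy as np, cv2
from workcell import monitor, eyes, workorder
def snap(n):
    s=eyes.snapshot(n); H,W=s["depth"].shape
    f=H/2/np.tan(np.radians(s["vertical_fov"])/2)
    K=np.array([[f,0,s["cx"]],[0,f,s["cy"]],[0,0,1]]); s["K"]=K
    s["d"]=np.array([s["k1"],0,0,0,0.]); return s
def rays(s,uv):
    p=cv2.undistortPoints(np.array(uv,float).reshape(-1,1,2),s["K"],s["d"]).reshape(-1,2)
    return np.c_[p,np.ones(len(p))]
def plane(s,uv,z):
    r=rays(s,uv)@s["pose"][:3,:3].T; o=s["pose"][:3,3]
    return o+r*((z-o[2])/r[:,2])[:,None]
def cloud(s):
    H,W=s["depth"].shape; v,u=np.mgrid[:H,:W]
    r=rays(s,np.c_[u.ravel(),v.ravel()])*s["depth"].reshape(-1,1)
    return (r@s["pose"][:3,:3].T+s["pose"][:3,3]).reshape(H,W,3)
E
python3 - <<'E'
from h import *
for n in("top","scene"):
    s=snap(n); cv2.imwrite(f"pics/{n}0.png",s["frame"]); np.savez(f"{n}0.npz",**s); print(n,s["pose"].round(3),s["K"][0,0],s["k1"])
    P=cloud(s); print((s["depth"]>0).mean(),P[192,256])
print(monitor.observe())
E
```

```text
top [[ 2.900e-02 -9.880e-01  1.530e-01  3.770e-01]
 [-1.000e+00 -3.000e-02  1.000e-03 -1.100e-02]
 [ 4.000e-03 -1.530e-01 -9.880e-01  1.447e+00]
 [ 0.000e+00  0.000e+00  0.000e+00  1.000e+00]] 455.97403892257734 0.012262272561565745
0.996246337890625 [ 0.57251826 -0.01102309  0.00782167]
scene [[-0.98  -0.079  0.183  0.31 ]
 [-0.199  0.399 -0.895  1.294]
 [-0.002 -0.914 -0.406  0.619]
 [ 0.     0.     0.     1.   ]] 488.10375920709265 0.01644426008021702
0.9962412516276041 [0.56132455 0.0200197  0.01190462]
{'t': 0.1, 'joint_pos': array([-1.30071605,  0.6000655 , -0.0025304 ,  1.60003743,  0.00182499,
        0.94291324, -0.07983248]), 'qd': array([-0.00167638, -0.00231424,  0.00043712, -0.00142599,  0.00070417,
        0.00010858,  0.00089425]), 'effort': array([ 5.98341285e-03, -7.77993894e+01,  1.57041594e+00, -2.58626282e+01,
        1.27146565e-02,  5.59436856e-03, -5.07112441e-05]), 'ee_pos': array([0.24631424, 0.68153989, 0.30309316]), 'orientation': array([-5.41934411e-01, -3.09440837e+00,  2.22955613e-03]), 'contact_force': array([ 0.41134867,  0.01861461, -0.10802602]), 'moment': array([-0.02211641, -0.02034041, -0.00905529]), 'grasp_force': 0.0, 'finger_gap': 0.08559814693268715}
```

View pics/top0.png

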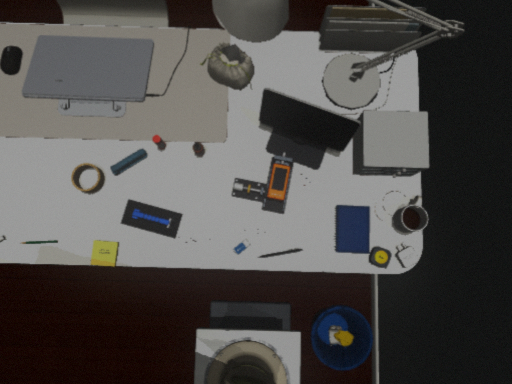

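View pics/scene0.png

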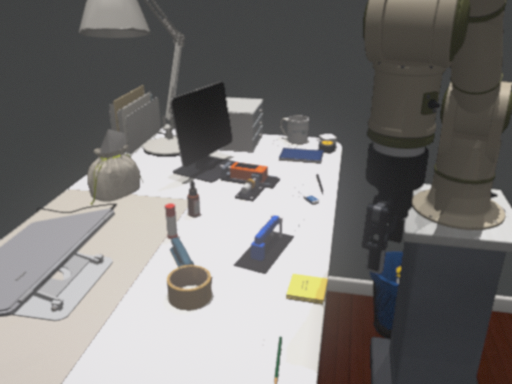

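Top view: mat with blue tool at about (152,218), dock with orange bank at (279,183), bar and collar to its left at (250,188), notebook at (353,229), glue stick (157,141), bottle (198,149). The scene view agrees. Now measure by colour.

```bash
cat >> h.py <<'E'
def blob(s,P,m,z,roi):
    """min-area rect of mask within roi (u0,v0,u1,v1), cast on plane z"""
    M=np.zeros(m.shape,np.uint8); u0,v0,u1,v1=roi; M[v0:v1,u0:u1]=m[v0:v1,u0:u1]
    c=max(cv2.findContours(M,0,cv2.CHAIN_APPROX_NONE)[0],key=cv2.contourArea)
    k=np.zeros_like(M); cv2.drawContours(k,[c],-1,1,-1)
    q=plane(s,c.reshape(-1,2),z)[:,:2]
    r=cv2.minAreaRect((q*1000).astype(np.float32)); b=cv2.boxPoints(r)
    e=b[1]-b[0],b[2]-b[1]; l=max(e,key=np.linalg.norm)
    print("c",np.round(r[0],1),"size",np.round(r[1],1),"longdir",round(np.degrees(np.arctan2(l[1],l[0])),1),"zmed",np.median(P[k*m>0][:,2]).round(4),"n",int(k.sum()))
    return r,c
E
python3 - <<'E'
from h import *
s=dict(np.load("top0.npz")); P=cloud(s); f=s["frame"]; h=cv2.cvtColor(f,cv2.COLOR_BGR2HSV); H,S,V=[h[...,i].astype(int) for i in range(3)]
org=(H<16)&(S>150)&(V>90); blue=(H>100)&(H<130)&(S>120)
print("bank");blob(s,P,org,.048,(255,150,300,220))
print("tool");blob(s,P,blue&(V>90),.063,(120,195,190,245))
print("mat");blob(s,P,(V<90)|blue,.003,(115,195,190,245))
print("note");blob(s,P,blue,.014,(325,195,380,262))
print("dock");blob(s,P,(V<110)|org,.008,(262,160,300,220))
cv2.imwrite("pics/c1.png",np.hstack([cv2.resize(f[150:220,225:305],None,fx=5,fy=5,interpolation=2),cv2.resize(f[195:245,115:190],None,fx=5,fy=7,interpolation=2)])) 
# brass
br=(H>12)&(H<35)&(S>60); 
for v,u in np.argwhere(br[175:205,228:268])+[175,228]: print(u,v,P[v,u].round(3),f[v,u],end=";")
E
```

```text
bank
c [603.1 -79.4] size [ 53.4 108.8] longdir -9.4 zmed 0.0468 n 591
tool
c [475.4 307.3] size [112.8  27.5] longdir 73.4 zmed 0.062 n 196
mat
c [479.5 317.4] size [178.2  79.7] longdir 76.2 zmed 0.0032 n 1418
note
c [ 464.9 -318.2] size [138.3  94.1] longdir 0.1 zmed 0.0107 n 1291
dock
c [602.4 -77.9] size [ 92.9 188.7] longdir -16.5 zmed 0.0381 n 1275
248 184 [0.597 0.015 0.009] [48 58 66];249 184 [0.594 0.012 0.034] [46 67 78];250 184 [0.597 0.009 0.011] [43 60 70];248 185 [0.589 0.015 0.041] [46 73 90];249 185 [0.59  0.011 0.037] [ 45  91 114];250 185 [0.595 0.009 0.007] [45 75 95];248 186 [0.586 0.014 0.041] [ 48  91 110];249 186 [0.585 0.011 0.046] [ 47 104 132];250 186 [0.592 0.009 0.004] [ 45  80 101];248 187 [0.583 0.014 0.044] [ 55 105 121];249 187 [0.583 0.011 0.04 ] [ 48 107 130];250 187 [0.587 0.008 0.013] [51 79 95];248 188 [0.579 0.014 0.049] [ 62 116 130];249 188 [0.58  0.011 0.042] [ 55 112 128];250 188 [0.581 0.008 0.036] [ 79  98 110];247 189 [0.576 0.017 0.045] [56 81 95];248 189 [0.576 0.014 0.043] [ 51 110 128];249 189 [0.578 0.011 0.03 ] [ 58 106 123];247 190 [0.573 0.017 0.043] [45 71 88];248 190 [0.573 0.014 0.043] [ 42  97 124];249 190 [0.577 0.011 0.02 ] [ 48  87 108];247 191 [0.571 0.017 0.037] [42 73 87];248 191 [0.57  0.014 0.043] [ 43  91 115];249 191 [0.575 0.011 0.011] [42 72 92];247 192 [0.568 0.017 0.038] [45 61 71];248 192 [0.567 0.014 0.041] [43 70 84];249 192 [0.572 0.011 0.004] [40 58 66];248 193 [0.566 0.014 0.029] [39 48 52];
```

View pics/c1.png

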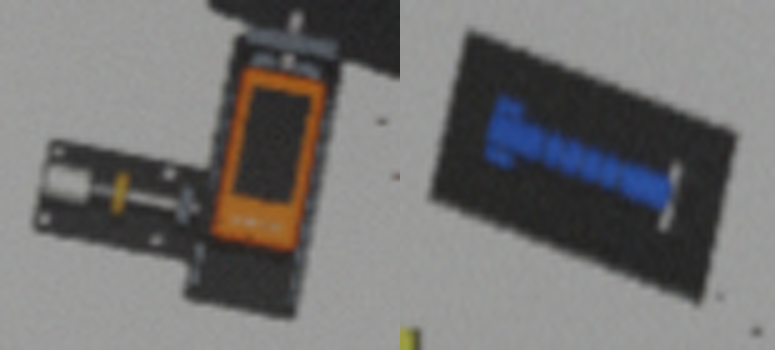

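Crop confirms: the fork (steel) is at the -y end of the tool and the heel at +y. The dock's x points along world -9.4°, and the collar predicted at (578,13) is seen at (577,12). Next, a tighter tool axis and notebook.

Run:
```python
from h import *
s=dict(np.load("top0.npz")); P=cloud(s); f=s["frame"]; h=cv2.cvtColor(f,cv2.COLOR_BGR2HSV); H,S,V=[h[...,i].astype(int) for i in range(3)]
m=np.zeros(H.shape,bool); m[200:240,122:184]=1
b=m&(H>100)&(H<130)&(S>90)&(V>60)
vu=np.argwhere(b); q=plane(s,vu[:,::-1],.063)[:,:2]*1000
a=np.radians(76); t=(q-[475,307])@[np.cos(a),np.sin(a)]
print("t range",t.min(),t.max())
k=(t<t.max()-28); l=cv2.fitLine(q[k].astype(np.float32),2,0,.01,.01).ravel(); print("handle axis",l,np.degrees(np.arctan2(l[1],l[0])))
st=m&(V>130)&(S<60)
vu=np.argwhere(st&(np.arange(512)>160)); q2=plane(s,vu[:,::-1],.041)[:,:2]*1000; print("steel",len(q2),q2.mean(0), P[st][:,2].max())
i=np.argwhere(m&(P[...,2]>.05)); p=P[i[:,0],i[:,1]]*1000; print("high pts",len(p),p.mean(0),[((p[:,:2]-[475,307])@[np.cos(a),np.sin(a)]).min(),((p[:,:2]-[475,307])@[np.cos(a),np.sin(a)]).max()])
print("note");
for T in(60,90): blob(s,P,(H>95)&(H<135)&(S>T),.014,(325,195,382,262))
print("note bright");blob(s,P,V<100,.014,(328,198,372,258))
```

```text
t range -56.06064926387982 58.91987303385995
handle axis [2.4536474e-01 9.6943086e-01 4.7486526e+02 2.9326181e+02] 75.79661
steel 409 [487.09536408 237.69122704] 1.4465937831183888
high pts 224 [473.26512759 294.52495853  98.58960989] [np.float64(-332.5121770441718), np.float64(58.03159675188035)]
note
c [ 465.4 -314.9] size [100.1 145.3] longdir -0.5 zmed 0.0108 n 1495
c [ 464.8 -316.2] size [ 97.6 142.7] longdir -0.5 zmed 0.0108 n 1447
note bright
c [ 458.8 -317.6] size [160.1 111.8] longdir 0.1 zmed 0.0107 n 1639
```

```bash
cat >> h.py <<'E'
from scipy.spatial.transform import Rotation as Ro
def go(x,y,z,yaw):
    """needed shift (mm) and turn (deg) in tool axes to TCP x,y,z (mm), pointing down, tool y at yaw deg"""
    o=monitor.observe(); R=Ro.from_rotvec(o["orientation"])
    c,s_=np.cos(np.radians(yaw)),np.sin(np.radians(yaw))
    yt=np.array([c,s_,0]); zt=np.array([0,0,-1.]); T=Ro.from_matrix(np.c_[np.cross(yt,zt),yt,zt])
    y0=R.as_matrix()[:,1]
    print("t",round(o["t"],2),"at",(o["ee_pos"]*1000).round(1),"yaw",np.degrees(np.arctan2(y0[1],y0[0])).round(2),"F",o["contact_force"].round(1),"gap",round(o["finger_gap"]*1000,1),"q7",o["joint_pos"][6].round(2))
    print("shift",R.inv().apply(np.array([x,y,z])-o["ee_pos"]*1000).round(1),"turn",np.degrees((R.inv()*T).as_rotvec()).round(2))
E
python3 -c "
from h import *
go(477.5,303.7,200,-14.2)"
```

```text
t 0.1 at [246.3 681.5 303.1] yaw 70.13 F [ 0.4  0.  -0.1] gap 85.6 q7 -0.08
shift [-345.8 -276.6  103.5] turn [-6.000e-02  7.000e-02  8.433e+01]
```

Emit:
move_arm --pt "-35 -28 10 0 0 8.4 0" --pt "-70 -56 20 0 0 16.8 0" --pt "-105 -84 30 0 0 25.2 0.2" --pt "-140 -112 40 0 0 33.6 0.4" --pt "-175 -140 50 0 0 42 0.5" --squeeze 90

```text
t: 0.6
ee_pos: [0.364, 0.489, 0.2534]
orientation: [1.623, 2.69, -0.0]
contact_force: [-0.2, -0.1, -0.5]
finger_gap: 0.0442
grasp_force: 0.0
```

```bash
python3 -c "
from h import *
go(477.5,303.7,200,-14.2)"
```

```text
t 0.6 at [364.  489.  253.4] yaw 27.79 F [-0.2 -0.1 -0.5] gap 44.2 q7 -0.39
shift [-216.8   14.    53.5] turn [0.000e+00 1.000e-02 4.199e+01]
```

Emit:
move_arm --pt "-43 3 10 0 0 8.4 0.5" --pt "-86 6 20 0 0 16.8 0.5" --pt "-130 8 30 0 0 25.2 0.5" --pt "-173 11 42 0 0 33.6 0.5" --pt "-217 14 53 0 0 42 0.5"

```text
t: 1.1
ee_pos: [0.4786, 0.3046, 0.2004]
orientation: [2.479, 1.93, -0.0]
contact_force: [0.1, 1.1, 0.2]
finger_gap: 0.0429
grasp_force: 0.0
```

```bash
python3 -c "
from h import *
go(477.5,303.7,110,-14.2)"
```

```text
t 1.1 at [478.6 304.6 200.4] yaw -14.18 F [0.1 1.1 0.2] gap 42.9 q7 -0.56
shift [-1.1 -0.8 90.4] turn [0.   0.01 0.02]
```

Emit:
move_arm --pt "-1 -1 30 0 0 0 0.5" --pt "-1 -1 60 0 0 0 0.5" --pt "-1 -1 85 0 0 0 0.5" --pt "-1 -1 90 0 0 0 0.5" --pt "-1 -1 90 0 0 0 0.5"

```text
t: 1.6
ee_pos: [0.4767, 0.3049, 0.1103]
orientation: [2.474, 1.937, -0.003]
contact_force: [0.3, -0.3, 0.2]
finger_gap: 0.0427
grasp_force: 0.0
```

Emit:
move_arm --pt "0 0 0 0 0 0 0.85" --pt "0 0 0 0 0 0 1" --pt "0 0 0 0 0 0 1" --pt "0 0 0 0 0 0 1" --pt "0 0 0 0 0 0 1" --squeeze 90

```text
t: 2.1
ee_pos: [0.4774, 0.3056, 0.1121]
orientation: [2.473, 1.937, 0.003]
contact_force: [-0.4, -0.9, 7.1]
finger_gap: 0.0144
grasp_force: 89.2
```

```bash
python3 -c "
from h import *
go(477.5,303.7,110,-14.2)
s=snap('scene');cv2.imwrite('pics/s1.png',cv2.resize(s['frame'][180:280,220:340],None,fx=5,fy=5,interpolation=2))"
```

```text
t 2.1 at [477.4 305.6 112.1] yaw -13.86 F [-0.4 -0.9  7.1] gap 14.4 q7 -0.5
shift [-1.8  0.6  2.1] turn [ 0.07 -0.09  0.34]
```

View pics/s1.png

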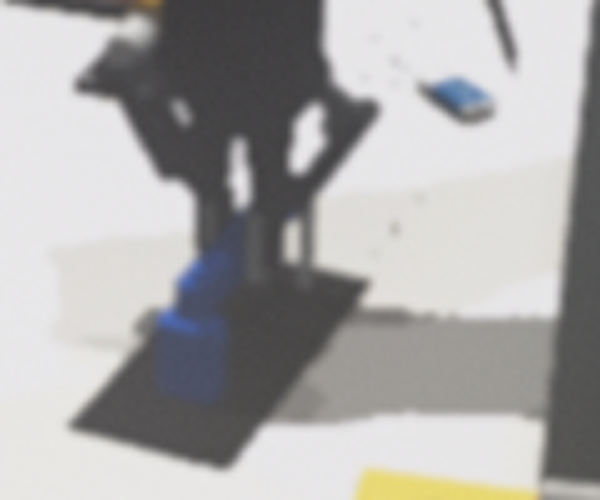

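The fingers hold the handle's middle (crop around (240,270)); heel at (190,360). Lift and carry towards the dock.

Emit:
move_arm --pt "0 0 -15 0 0 0 1" --pt "0 0 -40 0 0 0 1" --pt "0 0 -65 0 0 0 1" --pt "0 0 -80 0 0 0 1" --pt "0 0 -80 0 0 0 1"

```text
t: 2.65
ee_pos: [0.4775, 0.3058, 0.1931]
orientation: [-2.473, -1.937, -0.006]
contact_force: [0.4, 1.1, -0.8]
finger_gap: 0.0144
grasp_force: 88.0
```

```bash
python3 -c "
from h import *
go(583.6,67.5,190,-9.4)"
```

```text
t 2.65 at [477.5 305.8 193.1] yaw -13.85 F [ 0.4  1.1 -0.8] gap 14.4 q7 -0.55
shift [-205.9  160.1    2.8] turn [ 0.14 -0.17 -4.45]
```

Emit:
move_arm --pt "-20 16 0 0 0 -0.5 1" --pt "-50 40 1 0 0 -1 1" --pt "-80 63 1 0 0 -1.5 1" --pt "-110 86 2 0 0 -2 1" --pt "-140 109 2 0 0 -3 1"

```text
t: 3.15
ee_pos: [0.5491, 0.1419, 0.1879]
orientation: [-2.42, -2.002, 0.002]
contact_force: [0.7, -0.3, -0.7]
finger_gap: 0.0143
grasp_force: 88.0
```

```bash
python3 -c "
from h import *
go(583.6,67.5,190,-9.4)"
```

```text
t 3.15 at [549.1 141.9 187.9] yaw -10.81 F [ 0.7 -0.3 -0.7] gap 14.3 q7 -0.24
shift [-66.6  47.8  -2.1] turn [-0.06  0.02 -1.41]
```

Emit:
move_arm --pt "-25 18 -1 0 0 -0.5 1" --pt "-48 35 -2 0 0 -1 1" --pt "-66 48 -2 0 0 -1.4 1" --pt "-66 48 -2 0 0 -1.4 1" --pt "-66 48 -2 0 0 -1.4 1"

```text
t: 3.65
ee_pos: [0.5834, 0.0691, 0.1901]
orientation: [-2.398, -2.029, 0.001]
contact_force: [-1.1, -0.1, -0.9]
finger_gap: 0.014
grasp_force: 88.0
```

```bash
python3 -c "
from h import *
go(583.6,47.5,190,-9.4)
for n in ('top','scene'):
    s=snap(n); np.savez(n+'2.npz',**s)
    P=np.array([[.5836,.0675,.137]]); 
    for q in ([.5836,.0675,.137],[.566,.0,.03],[.5747,.0132,.12]):
        c=np.linalg.inv(s['pose'])@np.r_[q,1]; print(n,cv2.projectPoints(c[None,:3],np.zeros(3),np.zeros(3),s['K'],s['d'])[0].ravel())
    s2=s
t=np.load('top2.npz')['frame']
cv2.imwrite('pics/c2.png',np.hstack([cv2.resize(t[140:220,205:305],(400,500)),cv2.resize(s2['frame'][120:220,200:300],(400,500))]))"
```

```text
t 3.65 at [583.4  69.1 190.1] yaw -9.53 F [-1.1 -0.1 -0.9] gap 14.0 q7 -0.11
shift [-21.3   3.8   0.1] turn [-0.07  0.   -0.13]
top [229.28636313 181.44700309]
top [252.44948128 193.00429598]
top [247.93532239 185.89054992]
scene [244.74003299 157.34822551]
scene [255.75827639 183.52134656]
scene [251.88510232 156.43651232]
```

View pics/c2.png

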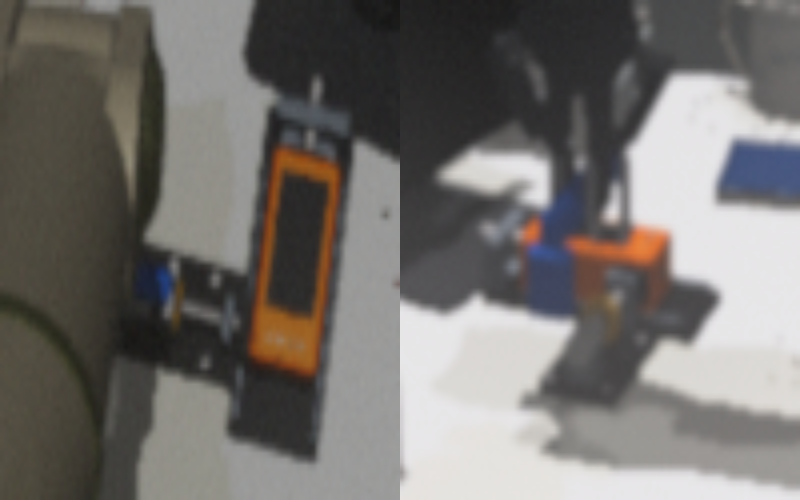

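Top crop: fork end at pixel (248,184), collar (249,188), bar free right of it; predicted fork column 248, so the tool sits as expected. Check the lateral fit of the fork to the bar in the same image.

Run:
```python
from h import *
s=dict(np.load("top2.npz")); f=s["frame"].astype(float); h=cv2.cvtColor(s["frame"],cv2.COLOR_BGR2HSV).astype(int)
e=np.radians(-9.53); X=np.array([np.cos(e),np.sin(e)]); Y=np.array([-X[1],X[0]]); tcp=[583.4,69.1]
def rep(n,uv,z,o): 
    q=plane(s,uv,z)[:,:2]*1000-o; print(n,len(q),"lat",(q@X).mean().round(1),"std",(q@X).std().round(1),"along",(q@Y).min().round(1),(q@Y).max().round(1))
roi=np.zeros(h.shape[:2],bool); roi[176:196,239:250]=1
b=roi&(h[...,0]>100)&(h[...,0]<130)&(h[...,1]>120)&(h[...,2]>60)
rep("handle",np.argwhere(b)[:,::-1],.141,tcp)
# bar: bright ridge per column
g=f.mean(2); pts=[]
for u in range(251,262):
    col=g[184:197,u]; w=np.clip(col-np.median(col)-8,0,None); pts.append((u,184+(w*np.arange(13)).sum()/max(w.sum(),1e-6)))
print(np.round(pts,1).tolist())
e2=np.radians(-9.4); X=np.array([np.cos(e2),np.sin(e2)]); Y=np.array([-X[1],X[0]])
rep("bar",pts,.033,[603.1,-79.4])
br=np.zeros_like(roi); br[180:197,244:254]=1; br&=(h[...,0]>12)&(h[...,0]<32)&(h[...,1]>90)
rep("collar",np.argwhere(br)[:,::-1],.042,[603.1,-79.4])
print(g[176:198,244:262].astype(int))
```

```text
handle 15 lat -0.5 std 3.7 along -54.3 -44.6
[[251.0, 188.7], [252.0, 188.9], [253.0, 189.1], [254.0, 189.2], [255.0, 189.4], [256.0, 189.9], [257.0, 189.0], [258.0, 187.3], [259.0, 187.2], [260.0, 190.5], [261.0, 191.7]]
bar 11 lat -35.9 std 3.7 along 46.8 79.3
collar 14 lat -39.3 std 7.8 along 83.0 87.3
[[143 143 142 139 141 145 142 141 143 144 144 142 143 143 142 138 143 144]
 [139 142 140 144 144 141 144 142 145 141 142 141 141 138 143 139 141 146]
 [131 135 141 141 142 143 140 141 143 142 142 142 141 141 143 142 142 149]
 [ 92 108 119 121 129 133 136 140 141 143 140 142 145 140 141 142 143 147]
 [ 44  49  50  60  86 100 109 122 121 123 130 137 140 140 142 140 145 148]
 [ 37  36  41  69  93  80  54  56  60  73  95 109 122 123 126 131 137 145]
 [ 40  45  50  90 123  98  46  36  39  45  51  48  53  61  80  99 109 124]
 [ 50  60  59  77 107  92  46  38  38  36  36  35  41  48  74  76  60  59]
 [ 57  71  72  69  77  73  45  37  38  36  40  36  41  68 110 107  66  42]
 [ 43  63  73  63  56  62  52  42  36  39  34  37  40  63  97  92  53  40]
 [ 41  60  69  77  64  63  58  40  38  40  
[... 157 characters left out ...]
 53  48  41  37  42  67]
 [ 31  55 101 111  79  63  82 105 109 108 101  90  86  81  71  64  54  72]
 [ 31  55  95  90  71  61  49  56  69  81  85  97 106 107 109  99  79  80]
 [ 31  36  44  51  57  52  37  32  35  38  38  46  57  70  77  83  81  87]
 [ 32  29  31  39  47  45  36  33  30  32  32  33  32  36  35  46  73  91]
 [ 21  29  29  33  36  34  38  36  34  38  37  38  37  35  31  36  66  84]
 [ 28  25  27  28  30  35  34  38  38  43  36  38  39  38  40  36  47  64]
 [ 26  24  30  32  37  35  36  38  37  37  38  39  40  41  40  37  33  36]
 [ 30  28  26  34  39  37  40  43  39  38  42  45  53  50  40  38  35  32]
 [ 29  33  30  32  40  39  35  38  38  38  45  74  89  67  43  38  39  43]]
```

Run:
```python
from h import *
s=dict(np.load("top2.npz"))
def fr(uv,z,o,a):
    a=np.radians(a); X=np.array([np.cos(a),np.sin(a)]);Y=np.array([-X[1],X[0]]); q=plane(s,uv,z)[:,:2]*1000-o
    return np.c_[q@X,q@Y].round(1).tolist()
print("fork in tool",fr([(248,182),(246.7,188.5),(247.5,185.3)],.125,[583.4,69.1],-9.53))
print("bar in dock",fr([(251,188.7),(253,189.1),(255,189.5),(257,189.9)],.033,[603.1,-79.4],-9.4))
```

```text
fork in tool [[11.3, -54.7], [-8.3, -54.8], [1.4, -55.2]]
bar in dock [[-37.5, 79.3], [-37.5, 72.9], [-37.6, 66.5], [-37.6, 60.1]]
```

```bash
python3 -c "
from h import *
go(584.4,46.4,150,-9.4)"
```

```text
t 3.75 at [583.2  70.4 190.3] yaw -9.4 F [-0.7  0.5 -0.5] gap 14.5 q7 -0.11
shift [-23.5   5.2  40.3] turn [-0.07 -0.02  0.  ]
```

Emit:
move_arm --pt "-12 3 0 0 0 0 1" --pt "-23.5 5 0 0 0 0 1" --pt "-23.5 5 10 0 0 0 1" --pt "-23.5 5 20 0 0 0 1" --pt "-23.5 5 20 0 0 0 1"

```text
t: 4.25
ee_pos: [0.5841, 0.0455, 0.1691]
orientation: [-2.396, -2.03, 0.003]
contact_force: [-0.1, 0.5, -1.8]
finger_gap: 0.0142
grasp_force: 88.0
```

```bash
python3 -c "
from h import *
go(584.4,46.4,121,-9.4)
for n in ('top','scene'):
    s=snap(n); np.savez(n+'3.npz',**s)
t=np.load('top3.npz')['frame']
cv2.imwrite('pics/c3.png',np.hstack([cv2.resize(t[165:210,230:280],(400,500)),cv2.resize(s['frame'][140:200,220:280],(400,500))]))"
```

```text
t 4.25 at [584.1  45.5 169.1] yaw -9.46 F [-0.1  0.5 -1.8] gap 14.2 q7 -0.06
shift [ 0.9  0.3 48.1] turn [-0.15  0.03 -0.06]
```

View pics/c3.png

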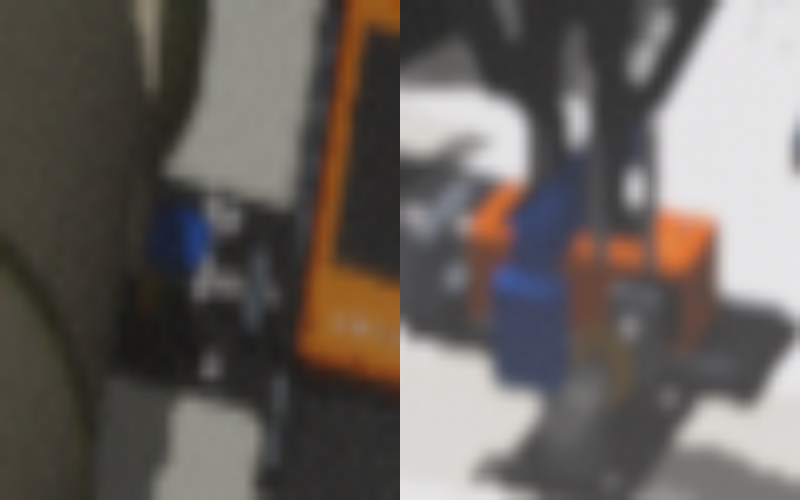

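Top crop: fork ends (~(225,215) and (220,290)) lie between collar (150,290) and post (255,290). Lower gently.

Emit:
move_arm --pt "1 0 12 0 0 0 1" --pt "1 0 22 0 0 0 1" --pt "1 0 27 0 0 0 1" --pt "1 0 32 0 0 0 1" --pt "1 0 32 0 0 0 1"

```text
t: 4.85
ee_pos: [0.5848, 0.0462, 0.1381]
orientation: [-2.397, -2.03, 0.002]
contact_force: [0.8, -0.8, -0.9]
finger_gap: 0.0142
grasp_force: 88.0
```

Emit:
move_arm --pt "0 0 5 0 0 0 1" --pt "0 0 10 0 0 0 1" --pt "0 0 14 0 0 0 1" --pt "0 0 17 0 0 0 1" --pt "0 0 17 0 0 0 1"

```text
t: 5.35
ee_pos: [0.5849, 0.0463, 0.1215]
orientation: [-2.397, -2.03, 0.001]
contact_force: [0.0, 0.4, -1.2]
finger_gap: 0.0144
grasp_force: 88.0
```

Emit:
move_arm --pt "4 0 0 0 0 0 1" --pt "8 0 0 0 0 0 1" --pt "12 0 0 0 0 0 1" --pt "15 0 0 0 0 0 1" --pt "18 0 0 0 0 0 1"

```text
t: 5.85
ee_pos: [0.588, 0.0637, 0.1219]
orientation: [2.397, 2.03, -0.001]
contact_force: [0.7, -5.9, -2.7]
finger_gap: 0.0144
grasp_force: 87.8
```

Emit:
move_arm --pt "1 0 0 0 0 0 1" --pt "2 0 0 0 0 0 1" --pt "3 0 0 0 0 0 1" --pt "4 0 0 0 0 0 1" --pt "4 0 0 0 0 0 1"

```text
t: 6.35
ee_pos: [0.5886, 0.0669, 0.1219]
orientation: [2.398, 2.029, -0.001]
contact_force: [0.1, -4.8, -1.8]
finger_gap: 0.0142
grasp_force: 87.9
```

```bash
cat > bank.py <<'E'
from h import *
s=snap("top"); np.savez("top4.npz",**s); P=cloud(s); h=cv2.cvtColor(s["frame"],cv2.COLOR_BGR2HSV).astype(int)
org=(h[...,0]<16)&(h[...,1]>150)&(h[...,2]>90)
blob(s,P,org,.048,(250,150,305,235))
E
python3 bank.py; python3 -c "
from h import *
go(584.8,46.3,121,-9.4)"
```

```text
c [602.5 -78.3] size [ 53.9 109.3] longdir -10.7 zmed 0.0464 n 597
t 6.4 at [588.7  66.9 121.9] yaw -9.53 F [-0.4 -5.6 -2.4] gap 14.4 q7 -0.07
shift [-20.9  -0.4   0.9] turn [ 0.01  0.07 -0.13]
```

Emit:
move_arm --pt "1.5 0 0 0 0 0 1" --pt "3 0 0 0 0 0 1" --pt "4 0 0 0 0 0 1" --pt "5 0 0 0 0 0 1" --pt "5 0 0 0 0 0 1"

```text
t: 6.9
ee_pos: [0.5895, 0.072, 0.1219]
orientation: [2.397, 2.029, -0.001]
contact_force: [-0.4, -6.6, -1.9]
finger_gap: 0.0141
grasp_force: 87.9
```

```bash
python3 bank.py; python3 -c "
from h import *
go(584.8,46.3,121,-9.4)"
```

```text
c [576.7 -75. ] size [ 53.7 108.7] longdir -9.6 zmed 0.0468 n 604
t 6.95 at [589.5  72.  121.9] yaw -9.51 F [ 0.4 -5.7 -1.9] gap 14.0 q7 -0.08
shift [-26.1  -0.4   0.9] turn [ 0.01  0.06 -0.11]
```

Emit:
move_arm --pt "0 0 0 0 0 0 1" --pt "0 0 0 0 0 0 1" --pt "0 0 0 0 0 0 1" --pt "0 0 0 0 0 0 1" --pt "0 0 0 0 0 0 1"

```text
t: 7.45
ee_pos: [0.5895, 0.0719, 0.1219]
orientation: [2.398, 2.029, -0.001]
contact_force: [0.2, -5.5, -2.5]
finger_gap: 0.0144
grasp_force: 87.9
```

```bash
python3 bank.py
```

```text
c [576.6 -75. ] size [ 53.7 108.7] longdir -9.5 zmed 0.0463 n 601
```

Emit:
move_arm --pt "-5 0 0 0 0 0 1" --pt "-10 0 0 0 0 0 1" --pt "-15 0 0 0 0 0 1" --pt "-21 0 0 0 0 0 1" --pt "-25 0 0 0 0 0 1"

```text
t: 8.0
ee_pos: [0.5853, 0.048, 0.122]
orientation: [-2.397, -2.03, -0.001]
contact_force: [0.5, -0.2, -0.8]
finger_gap: 0.0142
grasp_force: 88.0
```

Emit:
move_arm --pt "0 0 -10 0 0 0 1" --pt "0 0 -25 0 0 0 1" --pt "0 0 -45 0 0 0 1" --pt "0 0 -65 0 0 0 1" --pt "0 0 -75 0 0 0 1"

```text
t: 8.5
ee_pos: [0.5861, 0.0487, 0.1997]
orientation: [2.396, 2.03, 0.004]
contact_force: [0.4, 0.4, -1.0]
finger_gap: 0.0143
grasp_force: 88.0
```

```bash
python3 bank.py;  python3 -c "
from h import *
go(479.5,317.4,190,-13.8)"
```

```text
c [576.3 -74.9] size [ 53.7 108.1] longdir -9.8 zmed 0.0465 n 597
t 8.55 at [586.4  48.6 200.3] yaw -9.45 F [ 1.1  0.2 -0.6] gap 14.2 q7 -0.08
shift [ 247.5 -149.6   10.2] turn [ 0.22 -0.1   4.35]
```

Bank is out by 27 mm and stays. Return the tool to the mat centre.

Emit:
move_arm --pt "20 -12 0 0 0 0.5 1" --pt "50 -30 2 0 0 1 1" --pt "85 -52 4 0 0 2 1" --pt "120 -73 6 0 0 3 1" --pt "155 -94 6 0 0 3.5 1"

```text
t: 9.05
ee_pos: [0.5172, 0.2181, 0.1906]
orientation: [-2.458, -1.956, 0.001]
contact_force: [0.3, 0.1, -0.9]
finger_gap: 0.0142
grasp_force: 88.0
```

```bash
python3 -c "
from h import *
go(479.5,317.4,190,-13.8)"
```

```text
t 9.05 at [517.2 218.1 190.6] yaw -13.0 F [ 0.3  0.1 -0.9] gap 14.2 q7 -0.39
shift [ 88.2 -59.1   0.6] turn [-0.02  0.01  0.8 ]
```

Emit:
move_arm --pt "30 -20 0 0 0 0.3 1" --pt "60 -41 0 0 0 0.6 1" --pt "85 -57 10 0 0 0.8 1" --pt "88 -59 25 0 0 0.8 1" --pt "88 -59 40 0 0 0.8 1"

```text
t: 9.55
ee_pos: [0.4795, 0.3173, 0.1502]
orientation: [-2.468, -1.943, -0.001]
contact_force: [0.5, -0.9, -1.1]
finger_gap: 0.0142
grasp_force: 88.0
```

```bash
python3 -c "
from h import *
go(479.5,317.4,113,-13.8)"
```

```text
t 9.55 at [479.5 317.3 150.2] yaw -13.58 F [ 0.5 -0.9 -1.1] gap 14.2 q7 -0.53
shift [ 0.1 -0.  37.2] turn [-0.01 -0.03  0.22]
```

Emit:
move_arm --pt "0 0 12 0 0 0 1" --pt "0 0 24 0 0 0 1" --pt "0 0 32 0 0 0 1" --pt "0 0 36 0 0 0 1" --pt "0 0 36 0 0 0 1"

```text
t: 10.05
ee_pos: [0.4805, 0.3152, 0.1144]
orientation: [2.472, 1.938, -0.001]
contact_force: [-0.3, -1.0, -1.4]
finger_gap: 0.0143
grasp_force: 88.0
```

Emit:
move_arm --pt "0 0 0.7 0 0 0 1" --pt "0 0 1.4 0 0 0 1" --pt "0 0 2 0 0 0 1" --pt "0 0 2 0 0 0 1"

```text
t: 10.45
ee_pos: [0.4804, 0.3157, 0.1131]
orientation: [2.472, 1.939, 0.001]
contact_force: [1.3, -0.6, -1.5]
finger_gap: 0.0145
grasp_force: 88.0
```

Emit:
move_arm --pt "0 0 0.7 0 0 0 1" --pt "0 0 1.3 0 0 0 1" --pt "0 0 1.3 0 0 0 1"

```text
t: 10.75
ee_pos: [0.4805, 0.3156, 0.1121]
orientation: [-2.472, -1.939, -0.001]
contact_force: [-0.9, -0.8, 5.5]
finger_gap: 0.0141
grasp_force: 89.0
```

Emit:
move_arm --pt "0 0 0 0 0 0 0.75" --pt "0 0 0 0 0 0 0.65" --pt "0 0 0 0 0 0 0.5" --pt "0 0 0 0 0 0 0.5" --pt "0 0 0 0 0 0 0.5" --squeeze 40

```text
t: 11.25
ee_pos: [0.4804, 0.3156, 0.1115]
orientation: [2.472, 1.939, -0.0]
contact_force: [0.8, -0.3, 1.1]
finger_gap: 0.0424
grasp_force: 0.0
```

Emit:
move_arm --pt "0 0 -15 0 0 0 0.5" --pt "0 0 -40 0 0 0 0.5" --pt "0 0 -65 0 0 0 0.4" --pt "0 0 -90 0 0 0 0.2" --pt "0 0 -90 0 0 0 0"

```text
t: 11.75
ee_pos: [0.4815, 0.3161, 0.2044]
orientation: [2.472, 1.939, 0.007]
contact_force: [-0.2, -0.5, 0.3]
finger_gap: 0.0782
grasp_force: 0.0
```

Run:
```python
from h import *
# bank at (576.4,-74.9), x dir -9.6 ; grasp at bank x +28
a=np.radians(-9.6); g=np.array([576.4,-74.9])+28*np.array([np.cos(a),np.sin(a)]); print(g.round(1))
go(g[0],g[1],200,80.4); go(g[0],g[1],200,-99.6)
```

```text
[604.  -79.6]
t 11.75 at [481.5 316.1 204.4] yaw -13.78 F [-0.2 -0.5  0.3] gap 78.2 q7 -0.57
shift [-355.1  213.2    3.7] turn [ 3.000e-01 -2.000e-02 -9.418e+01]
t 11.75 at [481.5 316.1 204.4] yaw -13.78 F [-0.2 -0.5  0.3] gap 78.2 q7 -0.57
shift [-355.1  213.2    3.7] turn [-2.000e-02 -2.900e-01  8.582e+01]
```

Run:
```python
from h import *
s=dict(np.load("top0.npz")); P=cloud(s).reshape(-1,3)
k=(P[:,2]>.07)&(P[:,2]<.6)&(abs(P[:,1]+.08)<.12)&(P[:,0]>.55)&(P[:,0]<.85); q=P[k]; print(len(q)); i=np.argsort(q[:,0])[:8]; print(q[i].round(3))
```

```text
2220
[[ 0.728 -0.198  0.074]
 [ 0.731 -0.198  0.077]
 [ 0.732 -0.195  0.071]
 [ 0.732 -0.198  0.096]
 [ 0.733 -0.2    0.082]
 [ 0.733 -0.197  0.081]
 [ 0.733 -0.195  0.093]
 [ 0.733 -0.194  0.081]]
```

Emit:
move_arm --pt "-40 24 0 0 0 8 0" --pt "-80 48 0 0 0 16 0" --pt "-120 72 0 0 0 24 0" --pt "-160 96 0 0 0 32 0" --pt "-200 120 0 0 0 40 0"

```text
t: 12.25
ee_pos: [0.5494, 0.0911, 0.201]
orientation: [2.988, 0.969, -0.001]
contact_force: [0.9, 0.4, -0.8]
finger_gap: 0.0855
grasp_force: 0.0
```

```bash
python3 -c "
from h import *
go(604,-79.6,200,-99.6)"
```

```text
t 12.25 at [549.4  91.1 201. ] yaw -54.07 F [ 0.9  0.4 -0.8] gap 85.5 q7 -0.68
shift [-56.  170.2   1.1] turn [1.000e-02 3.000e-02 4.553e+01]
```

Emit:
move_arm --pt "-10 30 0 0 0 8 0" --pt "-20 62 0 0 0 16 0" --pt "-31 95 0 0 0 24 0" --pt "-43 130 0 0 0 32 0" --pt "-54 165 0 0 0 40 0"

```text
t: 12.75
ee_pos: [0.6033, -0.0736, 0.2009]
orientation: [3.139, -0.112, -0.001]
contact_force: [-0.6, 0.6, -0.5]
finger_gap: 0.0856
grasp_force: 0.0
```

```bash
python3 -c "
from h import *
go(604,-79.6,92,-99.6)"
```

```text
t 12.75 at [603.3 -73.6 200.9] yaw -94.09 F [-0.6  0.6 -0.5] gap 85.6 q7 -0.95
shift [  1.2   5.9 108.9] turn [0.01 0.04 5.51]
```

Emit:
move_arm --pt "1 6 20 0 0 5.5 0" --pt "1 6 50 0 0 5.5 0" --pt "1 6 80 0 0 5.5 0" --pt "1 6 104 0 0 5.5 0" --pt "1 6 109 0 0 5.5 0"

```text
t: 13.25
ee_pos: [0.6025, -0.0781, 0.0896]
orientation: [3.131, -0.254, -0.007]
contact_force: [-0.3, -0.1, 0.2]
finger_gap: 0.0853
grasp_force: 0.0
```

Emit:
move_arm --pt "0 0 0 0 0 0 0.2" --pt "0 0 0 0 0 0 0.35" --pt "0 0 0 0 0 0 0.6" --pt "0 0 0 0 0 0 0.6" --pt "0 0 0 0 0 0 0.6" --squeeze 40

```text
t: 13.75
ee_pos: [0.6045, -0.0784, 0.0938]
orientation: [3.131, -0.254, 0.003]
contact_force: [-0.5, 0.5, 6.6]
finger_gap: 0.0533
grasp_force: 43.7
```

Emit:
move_arm --pt "0 0 -8 0 0 0 0.6" --pt "0 0 -25 0 0 0 0.6" --pt "0 0 -50 0 0 0 0.6" --pt "0 0 -75 0 0 0 0.6" --pt "0 0 -90 0 0 0 0.6" --squeeze 50

```text
t: 14.25
ee_pos: [0.6042, -0.0783, 0.1846]
orientation: [-3.131, 0.254, -0.002]
contact_force: [0.7, 0.1, -2.3]
finger_gap: 0.0529
grasp_force: 61.5
```

Run:
```python
from h import *
go(493,-317,180,-90)
t=snap('top'); np.savez('top5.npz',**t); s=snap('scene')
cv2.imwrite('pics/c5.png',np.hstack([cv2.resize(t['frame'][140:270,120:390],(540,260)),cv2.resize(s['frame'][130:230,210:310],(260,260))]))
```

```text
t 14.25 at [604.2 -78.3 184.6] yaw -99.27 F [ 0.7  0.1 -2.3] gap 52.9 q7 -0.99
shift [-71.3 253.5   4.5] turn [-0.   -0.08 -9.27]
```

View pics/c5.png

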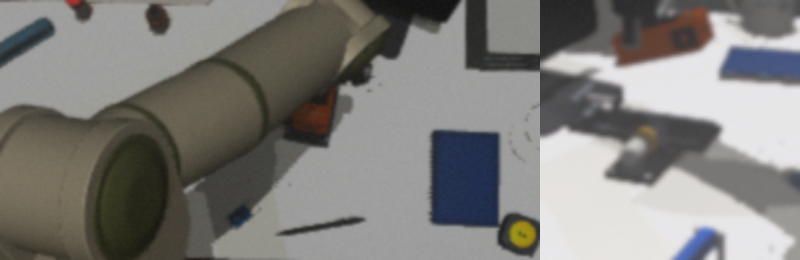

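Bank is held but looks pitched in the scene crop ((615,45)–(710,15)). Measure its pitch from the depth.

```bash
cat > tilt.py <<'E'
from h import *
o=monitor.observe(); R=Ro.from_rotvec(o["orientation"])
for n,roi in (("scene",None),("top",None)):
    s=snap(n); np.savez(n+"6.npz",**s); P=cloud(s); h=cv2.cvtColor(s["frame"],cv2.COLOR_BGR2HSV).astype(int)
    m=((h[...,0]<16)&(h[...,1]>150)&(h[...,2]>60)&(s["depth"]>0)&(np.linalg.norm(P-o["ee_pos"],axis=2)<.16)).astype(np.uint8)
    m=cv2.erode(m,np.ones((2,2),np.uint8))>0
    q=R.inv().apply(P[m]-o["ee_pos"])*1000
    print(n,len(q),"tool-frame min/max",np.percentile(q,[2,98],axis=0).round(1).tolist())
    # top edge height per x slice (tool z, smaller = higher)
    for a in range(-90,60,15):
        k=(q[:,0]>=a)&(q[:,0]<a+15)
        if k.sum()>5: print(a,k.sum(),np.percentile(q[k,2],[5,50,95]).round(1),np.median(q[k,1]).round(1))
E
python3 tilt.py
```

```text
scene 1 tool-frame min/max [[-72.7, 9.1, 29.3], [-72.7, 9.1, 29.3]]
top 73 tool-frame min/max [[-81.8, -8.4, 23.9], [-40.1, 23.4, 48.2]]
-90 11 [25.3 30.5 50.4] 11.4
-75 39 [24.1 30.2 36.9] 10.3
-60 19 [31.7 35.2 37.4] 16.3
```

Run:
```python
from h import *
o=monitor.observe(); s=dict(np.load("scene6.npz")); h=cv2.cvtColor(s["frame"],cv2.COLOR_BGR2HSV).astype(int); P=cloud(s); R=Ro.from_rotvec(o["orientation"])
roi=np.zeros(h.shape[:2],bool); roi[125:165,230:285]=1
m=roi&((h[...,0]<16)|(h[...,0]>172))&(h[...,1]>90)&(h[...,2]>40)
q=R.inv().apply(P[m]-o["ee_pos"])*1000; print(m.sum(),np.percentile(q,[2,50,98],axis=0).round(1).tolist())
q=q[(abs(q[:,1])<40)&(abs(q[:,0])<110)]
for a in range(-95,50,12):
    k=(q[:,0]>=a)&(q[:,0]<a+12)
    if k.sum()>4: print(a,k.sum(),np.percentile(q[k,2],[4,50,96]).round(1),np.median(q[k,1]).round(1))
cv2.imwrite('pics/c6.png',cv2.resize(s['frame'][120:175,225:295],(700,550),interpolation=2))
```

```text
292 [[-80.4, -31.9, 21.2], [-37.5, -23.8, 46.2], [18.9, 14.5, 80.3]]
-83 59 [23.3 36.7 52. ] -5.9
-71 31 [21.  24.2 31.4] -19.7
-59 20 [24.1 28.8 41.5] -20.5
-47 44 [29.6 48.  63.8] -26.3
-35 46 [35.8 52.2 68.2] -25.5
-23 44 [40.4 56.1 72.2] -25.9
-11 12 [65.9 70.  78.9] -24.9
1 18 [69.4 75.5 83.2] -24.3
13 16 [55.2 63.8 81.7] -26.0
```

View pics/c6.png

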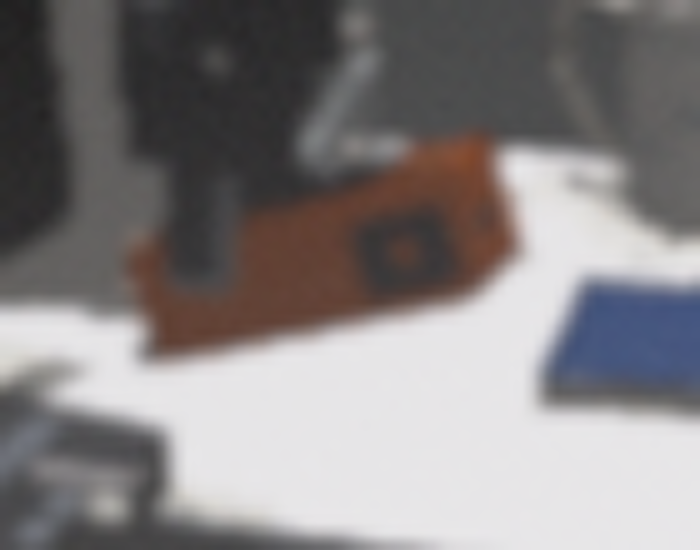

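The bank is pitched about 19° in the grip (near end up). I'll tilt the gripper by that about tool y so it lies level, then place it.

```bash
cat >> h.py <<'E'
def go2(center,yaw,phi,c=(-33,0,50.6)):
    o=monitor.observe(); R=Ro.from_rotvec(o["orientation"])
    a=np.radians(yaw); yt=np.array([np.cos(a),np.sin(a),0]); zt=np.array([0,0,-1.])
    T=Ro.from_matrix(np.c_[np.cross(yt,zt),yt,zt])*Ro.from_euler("y",phi,degrees=True)
    p=np.array(center)-T.apply(c)
    print("t",o["t"],"at",(o["ee_pos"]*1000).round(1),"F",o["contact_force"].round(1),"target",p.round(1),"bank now",(o["ee_pos"]*1000+R.apply(c)).round(1))
    print("shift",R.inv().apply(p-o["ee_pos"]*1000).round(1),"turn",np.degrees((R.inv()*T).as_rotvec()).round(2))
E
python3 -c "
from h import *
go2((535,-200,130),-94,19)
go2((465,-317,100),-90,19)"
```

```text
t 14.45 at [603.8 -77.8 182.4] F [ 0.3  0.7 -1.3] target [ 549.7 -201.   188.6] bank now [571.3 -72.4 131.8]
shift [-33.7 130.3  -6.2] turn [ 0.84 18.98 -5.19]
t 14.45 at [603.8 -77.8 182.4] F [ 0.3  0.7 -1.3] target [ 479.7 -317.   158.6] bank now [571.3 -72.4 131.8]
shift [-84.1 256.1  23.7] turn [ 1.5  18.95 -9.16]
```

Emit:
move_arm --pt "-6 20 -1 0.2 3.8 -1 0.6" --pt "-13 45 -2 0.3 7.6 -2 0.6" --pt "-20 75 -4 0.5 11.4 -3 0.6" --pt "-27 105 -5 0.7 15.2 -4 0.6" --pt "-34 130 -6 0.8 19 -5.2 0.6"

```text
t: 14.95
ee_pos: [0.5516, -0.1949, 0.1859]
orientation: [3.091, -0.12, 0.481]
contact_force: [1.0, -0.4, -2.8]
finger_gap: 0.0529
grasp_force: 61.4
```

```bash
python3 -c "
from h import *
go2((465,-317,90),-90,19)"
```

```text
t 14.95 at [ 551.6 -194.9  185.9] F [ 1.  -0.4 -2.8] target [ 479.7 -317.   148.6] bank now [ 535.6 -193.6  127.7]
shift [-70.6 127.3  16.6] turn [ 1.34  1.3  -4.23]
```

Emit:
move_arm --pt "-14 26 3 0.3 0.3 -0.9 0.6" --pt "-30 55 7 0.6 0.6 -1.8 0.6" --pt "-46 84 11 1 1 -2.8 0.6" --pt "-60 110 14 1.2 1.2 -3.6 0.6" --pt "-70 127 16 1.3 1.3 -4.2 0.6"

```text
t: 15.45
ee_pos: [0.4816, -0.3194, 0.1515]
orientation: [-3.094, 0.004, -0.507]
contact_force: [-0.0, 0.0, -1.5]
finger_gap: 0.0529
grasp_force: 61.4
```

Run:
```python
from h import *
go2((465,-317,40),-90,19)
s=snap('scene'); t=snap('top')
f=np.hstack([cv2.resize(s['frame'][110:180,260:350],(450,350),interpolation=2),cv2.resize(t['frame'][180:280,300:400],(350,350),interpolation=2)]); cv2.imwrite('pics/c7.png',f)
for n,q in (('s',s),('t',t)): np.savez(n+'7.npz',**q)
```

```text
t 15.45 at [ 481.6 -319.4  151.5] F [-0.   0.  -1.5] target [ 479.7 -317.    98.6] bank now [ 466.5 -319.1   93. ]
shift [-18.7  -2.1  49.6] turn [-0.32  0.39 -0.19]
```

View pics/c7.png

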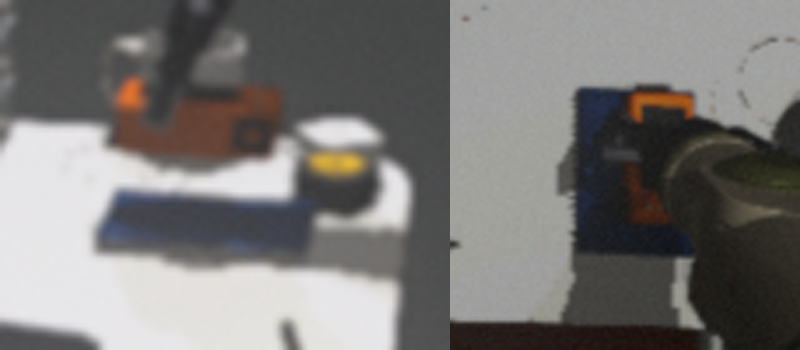

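Run:
```python
from h import *
t=dict(np.load('t7.npz')); print(plane(t,[(360.9,225.2),(360.9,206.3),(360.9,244.3)],.113).round(3), plane(t,[(353.1,229),(336.3,205),(370,205)],.014).round(3))
h=cv2.cvtColor(t["frame"],cv2.COLOR_BGR2HSV).astype(int); P=cloud(t)
m=np.zeros(h.shape[:2],bool); m[195:250,340:375]=1; m&=(h[...,0]<16)&(h[...,1]>150)&(h[...,2]>60)&(P[...,2]>.08)
q=P[m]; print(len(q)); 
for a in np.arange(.40,.53,.015):
    k=(q[:,0]>=a)&(q[:,0]<a+.015)
    if k.sum()>3: print(a.round(3),k.sum(),np.median(q[k,2]).round(4),q[k,1].min().round(3),q[k,1].max().round(3))
```

```text
[[ 0.47  -0.32   0.113]
 [ 0.525 -0.32   0.113]
 [ 0.414 -0.32   0.113]] [[ 0.464 -0.318  0.014]
 [ 0.538 -0.266  0.014]
 [ 0.541 -0.372  0.014]]
119
0.415 26 0.1016 -0.323 -0.299
0.43 6 0.1035 -0.315 -0.297
0.445 4 0.0999 -0.299 -0.297
0.505 47 0.102 -0.345 -0.295
0.52 34 0.1007 -0.344 -0.296
```

Bank is level (top 0.102 at both ends), centre about (0.469,-0.320) over notebook (0.465,-0.317). Lower, then feel for contact.

Emit:
move_arm --pt "-4 -1 9 0 0 0 0.6" --pt "-9 -2 20 0 0 0 0.6" --pt "-14 -2 31 0 0 0 0.6" --pt "-17 -2 38 0 0 0 0.6" --pt "-18 -2 40 0 0 0 0.6"

```text
t: 16.05
ee_pos: [0.4887, -0.3249, 0.123]
orientation: [-3.081, -0.007, -0.468]
contact_force: [-0.4, -0.2, -0.5]
finger_gap: 0.0528
grasp_force: 61.4
```

Emit:
move_arm --pt "-0.4 0 1.2 0 0 0 0.6" --pt "-0.8 0 2.4 0 0 0 0.6" --pt "-0.8 0 2.4 0 0 0 0.6"

```text
t: 16.35
ee_pos: [0.4888, -0.3257, 0.1224]
orientation: [-3.081, -0.007, -0.468]
contact_force: [0.1, -1.3, -1.1]
finger_gap: 0.0528
grasp_force: 61.4
```

```bash
python3 -c "
from h import *
o=monitor.observe(); print(o['joint_pos'].round(3)); go2((465,-317,45),-90,19)"
```

```text
[ 0.67   0.675 -0.145  2.177 -1.045  0.106  0.032]
t 16.35 at [ 488.8 -325.7  122.4] F [ 0.1 -1.3 -1.1] target [ 479.7 -317.   103.6] bank now [ 472.3 -324.4   64.3]
shift [-14.2  -8.3  15.5] turn [-1.48  1.73 -0.  ]
```

Joint limits (q5, q6) block this tilt direction. Raise, turn the bank half round (wide side of q5's range, leaning away from the robot) and place it reversed.

```bash
sed -i 's/c=(-33,0,50.6)/c=(-33,0,60.5)/' h.py; python3 -c "
from h import *
go2((480,-310,120),-75,5)"
```

```text
t 16.35 at [ 488.8 -325.7  122.4] F [ 0.1 -1.3 -1.1] target [ 506.7 -302.9  183.1] bank now [ 475.2 -324.2   54.9]
shift [ 35.1 -24.2 -52.1] turn [  1.44 -12.39 -14.57]
```

Emit:
move_arm --pt "7 -5 -10 0.3 -2.5 -3 0.6" --pt "14 -10 -21 0.6 -5 -6 0.6" --pt "21 -15 -32 0.9 -7.5 -9 0.6" --pt "28 -20 -42 1.2 -10 -12 0.6" --pt "35 -24 -52 1.4 -12.4 -14.5 0.6"

```text
t: 16.85
ee_pos: [0.5068, -0.3025, 0.1838]
orientation: [-3.101, -0.41, -0.132]
contact_force: [1.3, -0.2, -1.1]
finger_gap: 0.0528
grasp_force: 61.4
```

```bash
python3 -c "
from h import *
print(monitor.observe()['joint_pos'].round(2));go2((480,-310,120),-35,3)"
```

```text
[ 0.18  0.63  0.44  2.07 -0.65  0.53 -0.2 ]
t 16.85 at [ 506.8 -302.5  183.8] F [ 1.3 -0.2 -1.1] target [ 497.1 -285.6  182.1] bank now [ 480.  -309.7  120.8]
shift [ -5.1 -18.8   1.3] turn [  2.77  -1.79 -39.83]
```

Emit:
move_arm --pt "-1 -4 0 0.6 -0.4 -8 0.6" --pt "-2 -8 0 1.1 -0.8 -16 0.6" --pt "-3 -12 0 1.7 -1.2 -24 0.6" --pt "-4 -16 1 2.2 -1.5 -32 0.6" --pt "-5 -19 1 2.8 -1.8 -40 0.6"

```text
t: 17.35
ee_pos: [0.4968, -0.2855, 0.1817]
orientation: [-2.759, -1.448, -0.075]
contact_force: [-0.5, -0.1, -2.1]
finger_gap: 0.0529
grasp_force: 61.4
```

```bash
python3 -c "
from h import *
print(monitor.observe()['joint_pos'].round(2));go2((480,-310,120),5,3)"
```

```text
[ 0.27  0.6   0.27  2.07 -0.42  0.52  0.25]
t 17.35 at [ 496.8 -285.5  181.7] F [-0.5 -0.1 -2.1] target [ 477.4 -280.3  182.1] bank now [ 479.9 -309.9  119.5]
shift [ -6.7 -18.9  -0.8] turn [  2.14  -0.08 -39.57]
```

Emit:
move_arm --pt "-1 -4 0 0.4 0 -8 0.6" --pt "-3 -8 0 0.8 0 -16 0.6" --pt "-4 -12 0 1.2 0 -24 0.6" --pt "-5 -16 -1 1.7 0 -32 0.6" --pt "-7 -19 -1 2.1 0 -40 0.6"

```text
t: 17.85
ee_pos: [0.4771, -0.2806, 0.1825]
orientation: [-2.088, -2.295, -0.058]
contact_force: [-0.7, -0.0, -2.2]
finger_gap: 0.0528
grasp_force: 61.4
```

```bash
python3 -c "
from h import *
print(monitor.observe()['joint_pos'].round(2));go2((475,-312,120),45,8)"
```

```text
[ 0.39  0.58  0.08  2.08 -0.18  0.52  0.72]
t 17.85 at [ 477.1 -280.6  182.5] F [-0.7 -0.  -2.2] target [ 457.8 -294.8  184.5] bank now [ 480.  -310.2  120.3]
shift [-12.2 -20.5  -2.7] turn [  3.91   4.79 -39.4 ]
```

Emit:
move_arm --pt "-2 -4 0 0.8 1 -8 0.6" --pt "-5 -8 -1 1.6 2 -16 0.6" --pt "-7 -12 -2 2.4 3 -24 0.6" --pt "-10 -16 -2 3.2 4 -32 0.6" --pt "-12 -20 -3 3.9 4.8 -39.5 0.6"

```text
t: 18.35
ee_pos: [0.4581, -0.2951, 0.1846]
orientation: [-1.151, -2.782, -0.081]
contact_force: [0.2, 0.3, -1.9]
finger_gap: 0.0527
grasp_force: 61.5
```

```bash
python3 -c "
from h import *
print(monitor.observe()['joint_pos'].round(2));go2((468,-316,110),80,15)"
```

```text
[ 0.56  0.59 -0.11  2.03  0.03  0.65  1.23]
t 18.35 at [ 458.1 -295.1  184.6] F [ 0.2  0.3 -1.9] target [ 452.  -313.2  177. ] bank now [ 475.3 -312.2  120.1]
shift [ -9.4 -17.1   6.4] turn [  7.     6.75 -34.26]
```

Emit:
move_arm --pt "-2 -3 1 1.4 1.4 -7 0.6" --pt "-4 -7 2 2.8 2.7 -14 0.6" --pt "-6 -10 4 4.2 4 -21 0.6" --pt "-8 -14 5 5.6 5.4 -28 0.6" --pt "-9 -17 6 7 6.8 -34.3 0.6"

```text
t: 18.85
ee_pos: [0.4519, -0.3129, 0.1774]
orientation: [-0.251, -2.868, -0.033]
contact_force: [-0.2, 0.9, -2.5]
finger_gap: 0.0527
grasp_force: 61.5
```

```bash
python3 -c "
from h import *
print(monitor.observe()['joint_pos'].round(2));go2((465,-317,80),90,19.5)"
```

```text
[ 0.61  0.64 -0.21  1.97  0.26  0.82  1.62]
t 18.85 at [ 451.9 -312.9  177.4] F [-0.2  0.9 -2.5] target [ 454.1 -317.   148. ] bank now [ 467.8 -315.7  110.4]
shift [-10.4  -3.7  27.6] turn [ 2.97  4.42 -9.55]
```

Emit:
move_arm --pt "-2 -1 6 0.7 1 -2 0.6" --pt "-5 -2 12 1.4 2 -4.5 0.6" --pt "-8 -3 20 2.2 3.2 -7 0.6" --pt "-10 -4 27 3 4.4 -9.5 0.6" --pt "-10 -4 27 3 4.4 -9.5 0.6"

```text
t: 19.35
ee_pos: [0.454, -0.3162, 0.147]
orientation: [-0.004, -2.8, -0.001]
contact_force: [-0.1, -0.6, -1.2]
finger_gap: 0.0529
grasp_force: 61.4
```

Run:
```python
from h import *
go2((465,-317,37),90,19.5)
t=snap('top'); s=snap('scene')
cv2.imwrite('pics/c8.png',np.hstack([cv2.resize(s['frame'][110:180,260:350],(450,350),interpolation=2),cv2.resize(t['frame'][180:280,300:400],(350,350),interpolation=2)]))
h=cv2.cvtColor(t["frame"],cv2.COLOR_BGR2HSV).astype(int); P=cloud(t)
m=np.zeros(h.shape[:2],bool); m[195:255,335:380]=1; m&=(h[...,0]<16)&(h[...,1]>150)&(h[...,2]>60)&(P[...,2]>.06)
q=P[m]; print(len(q)); 
for a in np.arange(.395,.55,.015):
    k=(q[:,0]>=a)&(q[:,0]<a+.015)
    if k.sum()>3: print(a.round(3),k.sum(),np.median(q[k,2]).round(4),q[k,1].min().round(3),q[k,1].max().round(3),q[k,0].min().round(3),q[k,0].max().round(3))
```

```text
t 19.35 at [ 454.  -316.2  147. ] F [-0.1 -0.6 -1.2] target [ 454.1 -317.   105. ] bank now [ 464.8 -316.2   79. ]
shift [-14.1  -0.8  39.6] turn [ 0.07 -0.1  -0.14]
69
0.395 22 0.0984 -0.341 -0.294 0.404 0.41
0.41 39 0.0985 -0.342 -0.292 0.41 0.425
0.425 7 0.0992 -0.341 -0.334 0.428 0.434
```

View pics/c8.png

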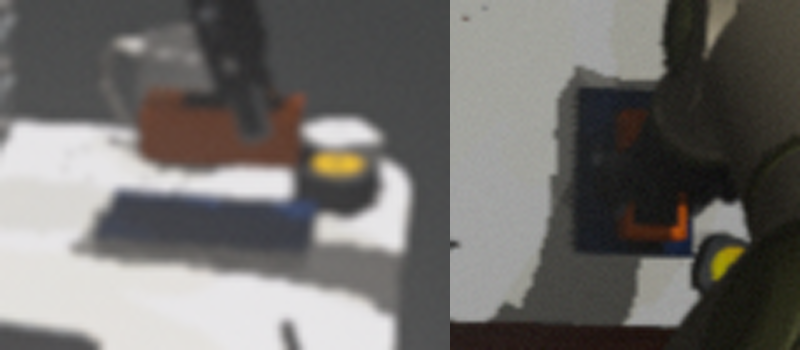

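Bank level over the notebook, near edge x≈0.403, y centred on -0.317. Lower with a 6 mm shift forward.

Emit:
move_arm --pt "-5 0 9 0 0 0 0.6" --pt "-10 0 19 0 0 0 0.6" --pt "-15 0 28 0 0 0 0.6" --pt "-18 0 34 0 0 0 0.6" --pt "-19 0 36 0 0 0 0.6"

```text
t: 19.95
ee_pos: [0.4597, -0.3168, 0.1071]
orientation: [-0.007, -2.801, -0.001]
contact_force: [0.2, -0.0, -1.8]
finger_gap: 0.0528
grasp_force: 61.4
```

Emit:
move_arm --pt "-0.5 0 1.4 0 0 0 0.6" --pt "-1 0 2.8 0 0 0 0.6" --pt "-1 0 2.8 0 0 0 0.6"

```text
t: 20.25
ee_pos: [0.4599, -0.317, 0.1053]
orientation: [-0.008, -2.802, 0.0]
contact_force: [0.3, -0.1, -1.5]
finger_gap: 0.0528
grasp_force: 61.4
```

Emit:
move_arm --pt "-0.4 0 1 0 0 0 0.6" --pt "-0.7 0 2 0 0 0 0.6" --pt "-0.7 0 2 0 0 0 0.6"

```text
t: 20.55
ee_pos: [0.4598, -0.317, 0.1031]
orientation: [-0.008, -2.802, -0.0]
contact_force: [0.2, -0.2, -2.7]
finger_gap: 0.0525
grasp_force: 61.4
```

Emit:
move_arm --pt "-0.3 0 1 0 0 0 0.6" --pt "-0.7 0 2 0 0 0 0.6" --pt "-0.7 0 2 0 0 0 0.6" --squeeze 30

```text
t: 20.85
ee_pos: [0.4598, -0.3169, 0.1009]
orientation: [-0.008, -2.802, -0.0]
contact_force: [0.5, -0.5, -1.7]
finger_gap: 0.0529
grasp_force: 61.4
```

Emit:
move_arm --pt "-0.3 0 1 0 0 0 0.6" --pt "-0.7 0 2 0 0 0 0.6" --pt "-0.7 0 2 0 0 0 0.6"

```text
t: 21.15
ee_pos: [0.4597, -0.317, 0.099]
orientation: [-0.008, -2.802, 0.0]
contact_force: [-2.1, 0.4, 2.2]
finger_gap: 0.0525
grasp_force: 61.9
```

Emit:
move_arm --pt "-0.2 0 0.5 0 0 0 0.3" --pt "-0.2 0 0.5 0 0 0 0.2" --pt "-0.2 0 0.5 0 0 0 0.1" --pt "-0.2 0 0.5 0 0 0 0.05" --pt "-0.2 0 0.5 0 0 0 0"

```text
t: 21.65
ee_pos: [0.4599, -0.317, 0.0984]
orientation: [-0.008, -2.802, 0.0]
contact_force: [-0.3, -0.0, -0.0]
finger_gap: 0.0852
grasp_force: 0.0
```

Emit:
move_arm --pt "0 0 -10 0 0 0 0" --pt "0 0 -30 0 0 0 0" --pt "0 0 -60 0 0 0 0" --pt "0 0 -95 0 0 0 0" --pt "0 0 -120 0 0 0 0"

```text
t: 22.15
ee_pos: [0.501, -0.317, 0.2142]
orientation: [-0.007, -2.804, 0.001]
contact_force: [0.2, -0.4, -0.2]
finger_gap: 0.0855
grasp_force: 0.0
```

Emit:
move_arm --pt "-30 20 -10 0 0 0 0" --pt "-60 50 -20 0 0 0 0" --pt "-90 90 -30 0 0 0 0" --pt "-110 130 -40 0 0 0 0" --pt "-110 170 -40 0 0 0 0"

```text
t: 22.65
ee_pos: [0.6208, -0.145, 0.2131]
orientation: [-0.006, -2.805, -0.001]
contact_force: [0.5, -0.2, 0.1]
finger_gap: 0.0853
grasp_force: 0.0
```

Run:
```python
from h import *
t=snap('top'); s=snap('scene'); P=cloud(t); h=cv2.cvtColor(t["frame"],cv2.COLOR_BGR2HSV).astype(int); H,S,V=[h[...,i] for i in range(3)]
o=monitor.observe(); print(o["t"],o["ee_pos"],o["contact_force"])
blob(t,P,(H<16)&(S>130)&(V>60),.054,(325,190,382,262))
blob(t,P,((H>95)&(H<135)&(S>60))|((H<16)&(S>130)),.014,(325,195,382,262))
blob(t,P,(H>100)&(H<130)&(S>120)&(V>90),.063,(120,195,190,245))
cv2.imwrite('pics/c9.png',np.hstack([cv2.resize(s['frame'][100:280,150:350],(400,360)),cv2.resize(t['frame'][130:280,110:400],(400,360))]))
```

```text
22.75 [ 0.61905442 -0.13969999  0.21324768] [-0.426654    0.54578037 -0.28162816]Traceback (most recent call last):
  File "<stdin>", line 4, in <module>
  File "h.py", line 21, in blob
    c=max(cv2.findContours(M,0,cv2.CHAIN_APPROX_NONE)[0],key=cv2.contourArea)
ValueError: max() iterable argument is empty
```

The arm hides the notebook; move aside and measure numerically.

Emit:
move_arm --pt "11 34 4 0 0 0 0" --pt "22 70 8 0 0 0 0" --pt "34 110 12 0 0 0 0" --pt "46 150 16 0 0 0 0" --pt "56 180 20 0 0 0 0"

```text
t: 23.25
ee_pos: [0.5585, 0.0349, 0.213]
orientation: [-0.005, -2.802, -0.001]
contact_force: [-0.0, 0.4, 0.8]
finger_gap: 0.0852
grasp_force: 0.0
```

```bash
cat > chk.py <<'E'
from h import *
t=snap('top'); P=cloud(t); h=cv2.cvtColor(t["frame"],cv2.COLOR_BGR2HSV).astype(int); H,S,V=[h[...,i] for i in range(3)]
o=monitor.observe(); print(o["t"],o["ee_pos"].round(3),o["contact_force"].round(1))
for m,z,r in ((((H<16)&(S>130)&(V>60)),.054,(325,190,382,262)),((((H>95)&(H<135)&(S>60))|((H<16)&(S>130))),.014,(325,195,382,262)),((H>100)&(H<130)&(S>120)&(V>60),.063,(120,195,190,245)),((H<16)&(S>80),.09,(145,125,170,160))):
    try: blob(t,P,m,z,r)
    except Exception as e: print("none",e)
m=(H<16)&(S>130)&(V>60); m[:, :325]=0; m[262:]=0; m[:195]=0; q=P[m]; print("bank top z at low/high x",[np.median(q[k,2]).round(4) for k in (q[:,0]<.44,q[:,0]>.49)])
E
python3 chk.py
```

```text
23.3 [0.557 0.04  0.213] [-1.8  5.1  0.8]
c [ 463.5 -314.2] size [ 52.  107.7] longdir -0.1 zmed 0.0493 n 645
c [ 465.4 -314.9] size [100.1 145.3] longdir -0.5 zmed 0.0137 n 1477
c [483.2 316.6] size [113.1  29. ] longdir 80.4 zmed 0.061 n 218
c [715.4 298.8] size [25.5 24.4] longdir 3.5 zmed 0.0859 n 63
bank top z at low/high x [np.float64(0.0493), np.float64(0.0494)]
```

Emit:
move_arm --pt "0 0 0 0 0 0 0" --pt "0 0 0 0 0 0 0" --pt "0 0 0 0 0 0 0"

```text
t: 23.6
ee_pos: [0.5597, 0.031, 0.2122]
orientation: [-0.011, -2.802, 0.001]
contact_force: [-1.1, 0.3, -0.4]
finger_gap: 0.0853
grasp_force: 0.0
```

```bash
python3 -c "
from h import *
o=monitor.observe(); print(o['contact_force'].round(1),o['qd'].round(3)); print(workorder.hand_in())"
```

```text
[-1.1  0.3 -0.4] [ 0.004  0.004 -0.001  0.002 -0.001 -0.002 -0.002]
the job is handed in; nothing more can be done
None
```

The job is handed in at about 24 s: the bank was freed with the fork, the tool stands on its mat, and the bank lies flat near the middle of the notebook; the glue stick still stands, and the ink bottle, not re-measured at the end, was never approached.

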